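# Drinks on their own coasters for film night

### The arm

A 6-joint arm with a two-finger parallel gripper is mounted at the origin on the work surface. World frame = base frame: x ahead of the robot, y to its left, z up, the work surface at z = 0. Lengths are in m, angles in rad, forces in N, time in s.
With the tool pointing down it reaches from about 0.275 to 0.825 m from the base axis. Payload 5.2 kg.
Tool frame: the origin (TCP) lies midway between the tips of the shut fingers; the grasp point (between the pads) lies 19 mm behind it; z points along the fingers, y is the line along which they close (so a half turn about z gives the same grasp; the last joint's range is limited). The gripper opens to 93 mm and grips with 3 to 60 N. Pads are 15 mm wide; open, the fingers measure 128 mm over their backs; the gripper's body (75 mm by 188 mm) begins 65 mm behind the grasp point.
Start: joints at [1.09, 0.259, 1.535, -0, 1.348, -0.203], TCP at [0.151, 0.529, 0.219] pointing down, gripper open.
Joint ranges: [-3.14, 3.14], [-0.91, 2.08], [0.19, 2.58], [-1.22, 4.36], [0.22, 2.71], [-3.12, 3.12]. Speed limits (rad/s): [2.57, 2.57, 3.14, 3.14, 3.14, 3.14].

### API

Orientations are given as [roll, pitch, yaw] about the fixed x, y, z axes, in that order (R = Rz(yaw) Ry(pitch) Rx(roll)).
In Python, from cell import arm gives the robot as it stands.
- The arm moves only by the shell command python3 -m pendant 'ROWS'. ROWS is JSON, a list of rows, each an object of numbers: "tx", "ty", "tz": the shift along the tool's x, y, z in units of 300 mm (1.0 is 300 mm); "wx", "wy", "wz": the turn, a rotation vector about the tool's x, y, z in units of pi/2 rad (1.0 is pi/2 rad); "gripper": the closure, from 0 (fully open) to 1 (shut). A call has 1 to 5 rows; each row shifts and turns the commanded pose from where the row before left it, along the tool's axes as they then stand; what a row does not reach is not made up. A row lasts 1/10 s, in which the tool goes at most 50 mm and 8.59 degrees, less where a joint would pass 70% of its speed; a pose out of reach is approached as far as the arm can. A call with a number of a shift or a turn outside -1 to 1 is refused whole. A call with a gripper value outside its range is refused whole. The fingers move at their own pace and stop on an object; the grip force is fixed at half the most. Time passes only in rows, so rows that do not move let the fingers close. It gives the time, the measured TCP pose, the force, the opening and the grip force at its end, in the units of the state.
- arm.sense(): the state, without advancing time (a new reading comes with each control period).
- arm.get_image(name): name is "scene" or "top"; returns a dict with "img" (420x560x3 uint8, blue, green, red), "depth" (420x560 float32, m along the optical axis (not along the pixel's ray), 0 where there is no reading), "intrinsics" (3x3 intrinsics, pixels), "T" (4x4, takes a point from camera to world coordinates). Camera axes: x right, y down, z forward; pixel columns grow to the right and rows downward; lengths in m; the calibration is good to about 2 mm. A picture is of the moment at which its call begins.
- arm.job_done(): hands the job in; it is judged then, once.
The state is a dict: "time": time; "joint_pos": joint angles; "dq": joint speeds; "joint_torque": joint torques, N m; "ee_pos": TCP position; "tool_rot": TCP orientation; "contact_force": force on the tool from outside, world axes, zero at the start; "torque": the same for the moment, N m; "width": finger opening in m; "grip_force": force on a finger pad.
Only numpy, scipy, OpenCV 4.12 (cv2) and the standard library are available. Lean on these libraries where they do the work, as an engineer would, in place of code of your own. Each camera call takes 0.05 s, during which the arm holds its last target. There are 200 camera calls.

### The job

The tumblers on the coffee table are mixed up: the red one is standing on the blue coaster and the blue one on the green coaster. Put each of the four tumblers in the middle of the coaster of its own colour, keeping them upright and setting them down gently rather than dropping them. Leave the blue mug and the remote control where they are.

Things in the scene. Friction and masses are not known exactly. Their poses are not given: they have to be found in the camera images.
- tumbler_red: A red plastic drinking tumbler without handle, open on top, round: 56 mm across at the foot widening to 64 mm at the rim, 100 mm tall, walls 3 mm, about 100 g. Loose, standing upright. Origin: centre of its underside; z up its axis (its yaw means nothing). At the start it stands on the blue coaster.
- tumbler_blue: A blue plastic drinking tumbler without handle, open on top, round: 56 mm across at the foot widening to 64 mm at the rim, 100 mm tall, walls 3 mm, about 100 g. Loose, standing upright. Origin: centre of its underside; z up its axis (its yaw means nothing). At the start it stands on the green coaster.
- tumbler_green: A green plastic drinking tumbler without handle, open on top, round: 56 mm across at the foot widening to 64 mm at the rim, 100 mm tall, walls 3 mm, about 100 g. Loose, standing upright. Origin: centre of its underside; z up its axis (its yaw means nothing). At the start it stands on the bare table.
- tumbler_yellow: A yellow plastic drinking tumbler without handle, open on top, round: 56 mm across at the foot widening to 64 mm at the rim, 100 mm tall, walls 3 mm, about 100 g. Loose, standing upright. Origin: centre of its underside; z up its axis (its yaw means nothing). At the start it stands on the bare table.
- coaster_red: The red coaster: a flat red disc 84 mm across and 6 mm thick with a thin cork-brown ring drawn on its top, fixed to the table. Origin: centre of its underside, on the table; its top is 6 mm higher. Empty at the start.
- coaster_blue: The blue coaster: a flat blue disc 84 mm across and 6 mm thick with a thin cork-brown ring drawn on its top, fixed to the table. Origin: centre of its underside, on the table; its top is 6 mm higher. At the start the red tumbler stands on it.
- coaster_green: The green coaster: a flat green disc 84 mm across and 6 mm thick with a thin cork-brown ring drawn on its top, fixed to the table. Origin: centre of its underside, on the table; its top is 6 mm higher. At the start the blue tumbler stands on it.
- coaster_yellow: The yellow coaster: a flat yellow disc 84 mm across and 6 mm thick with a thin cork-brown ring drawn on its top, fixed to the table. Origin: centre of its underside, on the table; its top is 6 mm higher. Empty at the start.
- mug: A blue ceramic mug with a handle, 80 mm across at the rim, 90 mm tall, its handle reaching out along its own +y to about 70 mm from its axis. It stands on the table among the tumblers and is not one of them: to be left alone. Origin: centre of its underside. Mug, coasters and loose tumblers are at least 125 mm apart, centre to centre.
- remote: A black TV remote control lying on its back on the table, pointing about away from the robot: 150 (its x) by 44 by 20 mm. To be left alone. Origin: centre of its underside. Other low clutter (a dip pot, a dog's bone, under 40 mm tall) lies to its left and right; taller things stand only along the table's far edge and sides.
Not all that is in view belongs to the job. There is more than one size of the tumbler_yellow; the job needs the smaller. Of the things that look like the tumbler_green, the larger one is meant.

How it is judged:
At the end, for the whole second after the job is handed in: Each tumbler (red, blue, green, yellow) stands upright (within 6 degrees), at rest and released, on the coaster of its own colour, its axis within 15 mm of the coaster's centre (horizontal distance between tumbler_red and coaster_red below 0.015 m and z of tumbler_red in the frame of coaster_red between 0.003 and 0.011 m and angle between each of tumbler_red, tumbler_blue, tumbler_green, tumbler_yellow's own z axis and vertical below 0.1 rad and linear speed of each of tumbler_red, tumbler_blue, tumbler_green, tumbler_yellow below 0.02 m/s and angular speed of each of tumbler_red, tumbler_blue, tumbler_green, tumbler_yellow below 0.3 rad/s and horizontal distance between tumbler_blue and coaster_blue below 0.015 m and z of tumbler_blue in the frame of coaster_blue between 0.003 and 0.011 m and horizontal distance between tumbler_green and coaster_green below 0.015 m and z of tumbler_green in the frame of coaster_green between 0.003 and 0.011 m and horizontal distance between tumbler_yellow and coaster_yellow below 0.015 m and z of tumbler_yellow in the frame of coaster_yellow between 0.003 and 0.011 m); the robot touches nothing.
It fails at once if a tumbler is tipped by more than 35 degrees (angle between any of tumbler_red, tumbler_blue, tumbler_green, tumbler_yellow's own z axis and vertical above 0.61 rad).
It fails at once if a tumbler is let go while its foot is more than 30 mm above the table ((height (world z) of tumbler_red above 0.03 m and contact force between tumbler_red and the fingers below 0.02 N) or (height (world z) of tumbler_blue above 0.03 m and contact force between tumbler_blue and the fingers below 0.02 N) or (height (world z) of tumbler_green above 0.03 m and contact force between tumbler_green and the fingers below 0.02 N) or (height (world z) of tumbler_yellow above 0.03 m and contact force between tumbler_yellow and the fingers below 0.02 N)).
It fails at once if the blue mug is pushed more than 20 mm from its place (distance of mug from where it was at the start of the episode above 0.02 m).
It fails at once if the remote control is pushed more than 20 mm from its place (distance of remote from where it was at the start of the episode above 0.02 m).
It also fails if it takes over 120 s, if anything falls off the work surface, if the arm or the gripper's body presses on something with over 40 N, if the wrist force passes 120 N, or if a joint passes its speed limit or range.

## Working session

There is one attempt and no reset: what is moved stays moved. The work goes in short steps, Python scripts to look and compute and a shell command to move; the robot and the scene stay as the last step left them, time stands still between calls to the robot, and variables do not carry over. Pictures are saved under pics/ and viewed, at most 14 in all, crops included, and the job is handed in when it is done.

```bash
mkdir -p pics; python3 - <<'E'
from cell import arm
import cv2
for n in("scene","top"):
    d=arm.get_image(n); cv2.imwrite(f"pics/{n}0.png",d["img"]); print(n,d["T"].round(3).tolist(),d["intrinsics"].round(1).tolist())
s=arm.sense(); print(s["time"],s["ee_pos"],s["tool_rot"],s["width"])
E
```

```text
scene [[0.235, 0.781, -0.579, 1.025], [0.972, -0.194, 0.134, -0.085], [-0.007, -0.594, -0.804, 0.708], [0.0, 0.0, 0.0, 1.0]] [[386.2, 0.0, 274.6], [0.0, 386.2, 212.5], [0.0, 0.0, 1.0]]
top [[-0.018, -0.996, 0.087, 0.457], [-1.0, 0.018, 0.006, 0.005], [-0.008, -0.087, -0.996, 1.12], [0.0, 0.0, 0.0, 1.0]] [[404.0, 0.0, 288.0], [0.0, 404.0, 208.2], [0.0, 0.0, 1.0]]
0.1 [0.15057936 0.52849442 0.21793457] [-3.14004417e+00 -3.15806811e-04  2.86379772e+00] 0.09319418181425446
```

View pics/top0.png

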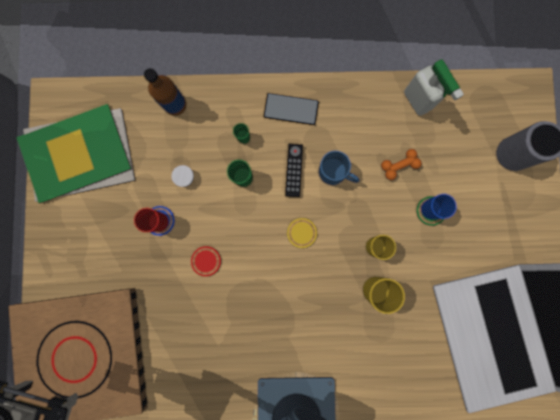

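View pics/scene0.png

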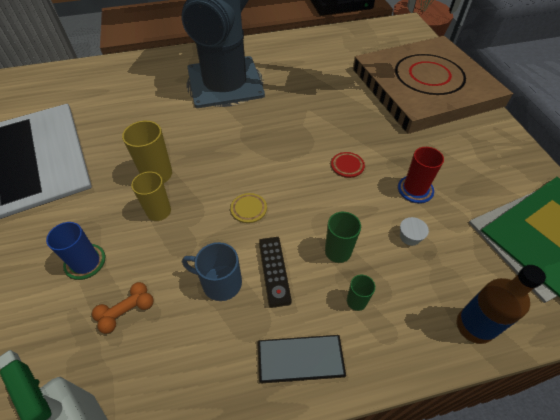

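Top view: yellow small tumbler at (382,247), decoy yellow (386,296). Green large is at (240,173), decoy green (242,133). Red on the blue coaster is at (150,220), blue on the green coaster at (438,207). Coasters: red (206,261), yellow (302,233). Mug (336,168), remote (294,170).

```bash
cat > see.py <<'E'
from cell import arm
import cv2, numpy as np
H={"red":[(0,8),(172,180)],"yellow":[(20,34)],"green":[(45,85)],"blue":[(105,130)]}
def cloud(n):
    d=arm.get_image(n); K=d["intrinsics"]; z=d["depth"]
    v,u=np.mgrid[:420,:560]
    p=np.stack([(u-K[0,2])*z/K[0,0],(v-K[1,2])*z/K[1,1],z],-1)@d["T"][:3,:3].T+d["T"][:3,3]
    return d["img"],p,z>0
def mask(img,c):
    h=cv2.cvtColor(img,cv2.COLOR_BGR2HSV)
    m=np.zeros(h.shape[:2],bool)
    for a,b in H[c]: m|=(h[...,0]>=a)&(h[...,0]<=b)&(h[...,1]>130)&(h[...,2]>35)
    return m
def circ(p):  # least squares circle
    A=np.c_[2*p,np.ones(len(p))]; s=np.linalg.lstsq(A,(p**2).sum(1),rcond=None)[0]
    return s[:2],np.sqrt(s[2]+s[:2]@s[:2])
def report(cols=H):
    for n in("top","scene"):
        img,p,ok=cloud(n)
        for c in cols:
            m=mask(img,c)&ok&(p[...,0]>.2)&(abs(p[...,1])<.55)
            k,l,st,ce=cv2.connectedComponentsWithStats(m.astype(np.uint8))
            for i in range(1,k):
                if st[i,4]<60: continue
                q=p[l==i]; top=q[:,2].max(); zt=np.percentile(q[:,2],97)
                r=q[q[:,2]>zt-.012]; o,R=circ(r[:,:2])
                print(n,c,ce[i].round(),"n",st[i,4],"ztop %.3f"%zt,"rim",o.round(3),"R %.3f"%R,"mid",((r.max(0)+r.min(0))/2)[:2].round(3), "ext",np.ptp(r,axis=0)[:2].round(3))
E
python3 -c "
import see;see.report()"
```

```text
top red [150. 220.] n 645 ztop 0.107 rim [0.523 0.369] R 0.030 mid [0.524 0.37 ] ext [0.059 0.063]
top red [205. 261.] n 694 ztop 0.010 rim [0.414 0.241] R 0.029 mid [0.414 0.242] ext [0.082 0.082]
top yellow [302. 233.] n 683 ztop 0.010 rim [ 0.487 -0.024] R 0.030 mid [ 0.486 -0.025] ext [0.083 0.083]
top yellow [381. 247.] n 610 ztop 0.101 rim [ 0.445 -0.226] R 0.030 mid [ 0.445 -0.226] ext [0.06  0.063]
top yellow [384. 294.] n 1217 ztop 0.134 rim [ 0.328 -0.222] R 0.040 mid [ 0.328 -0.222] ext [0.083 0.082]
top green [445.  77.] n 375 ztop 0.206 rim [ 0.843 -0.364] R 0.023 mid [ 0.843 -0.364] ext [0.072 0.048]
top green [107. 146.] n 1650 ztop 0.018 rim [0.743 0.523] R 0.059 mid [0.748 0.502] ext [0.211 0.095]
top green [242. 133.] n 168 ztop 0.069 rim [0.758 0.133] R 0.020 mid [0.756 0.133] ext [0.038 0.036]
top green [240. 173.] n 378 ztop 0.098 rim [0.643 0.135] R 0.029 mid [0.643 0.135] ext [0.06  0.056]
top blue [175. 105.] n 172 ztop 0.096 rim [0.855 0.327] R 0.032 mid [0.838 0.315] ext [0.029 0.042]
top blue [439. 207.] n 610 ztop 0.105 rim [ 0.545 -0.379] R 0.030 mid [ 0.
[... 584 characters left out ...]
ztop 0.103 rim [0.65  0.138] R 0.029 mid [0.662 0.137] ext [0.036 0.059]
scene green [ 86. 272.] n 77 ztop 0.009 rim [ 0.546 -0.381] R 0.038 mid [ 0.565 -0.378] ext [0.044 0.073]
scene green [361. 289.] n 157 ztop 0.072 rim [0.763 0.136] R 0.021 mid [0.763 0.135] ext [0.044 0.042]
scene green [ 25. 392.] n 1712 ztop 0.206 rim [ 0.849 -0.362] R 0.024 mid [ 0.847 -0.364] ext [0.076 0.055]
scene blue [414. 195.] n 130 ztop 0.010 rim [0.531 0.371] R 0.039 mid [0.533 0.371] ext [0.079 0.081]
scene blue [ 73. 247.] n 1649 ztop 0.107 rim [ 0.55  -0.378] R 0.030 mid [ 0.55  -0.378] ext [0.064 0.061]
scene blue [491. 330.] n 308 ztop 0.100 rim [0.872 0.326] R 0.023 mid [0.888 0.317] ext [0.014 0.024]
```

```bash
python3 -m pendant '[{"wz":-0.0885},{"wz":-0.0885},{"tx":-0.139,"ty":-0.059},{"tx":-0.139,"ty":-0.059},{"tx":-0.139,"ty":-0.059}]'
python3 -m pendant '[{"tx":-0.139,"ty":-0.059},{"tx":-0.139,"ty":-0.059},{"tx":-0.139,"ty":-0.059},{"tx":-0.139,"ty":-0.059},{"tx":-0.139,"ty":-0.059}]'
python3 -m pendant '[{"tx":-0.135,"ty":-0.058},{"tx":0},{"tx":0}]'
```

```text
schema error: expected keys tx, ty, tz, wx, wy, wz, gripper
schema error: expected keys tx, ty, tz, wx, wy, wz, gripper
schema error: expected keys tx, ty, tz, wx, wy, wz, gripper
```

```bash
python3 -m pendant '[{"tx":0,"ty":0,"tz":0,"wx":0,"wy":0,"wz":-0.0885,"gripper":0},{"tx":0,"ty":0,"tz":0,"wx":0,"wy":0,"wz":-0.0885,"gripper":0},{"tx":-0.139,"ty":-0.059,"tz":0,"wx":0,"wy":0,"wz":0,"gripper":0},{"tx":-0.139,"ty":-0.059,"tz":0,"wx":0,"wy":0,"wz":0,"gripper":0},{"tx":-0.139,"ty":-0.059,"tz":0,"wx":0,"wy":0,"wz":0,"gripper":0}]'
python3 -m pendant '[{"tx":-0.139,"ty":-0.059,"tz":0,"wx":0,"wy":0,"wz":0,"gripper":0},{"tx":-0.139,"ty":-0.059,"tz":0,"wx":0,"wy":0,"wz":0,"gripper":0},{"tx":-0.139,"ty":-0.059,"tz":0,"wx":0,"wy":0,"wz":0,"gripper":0},{"tx":-0.139,"ty":-0.059,"tz":0,"wx":0,"wy":0,"wz":0,"gripper":0},{"tx":-0.139,"ty":-0.059,"tz":0,"wx":0,"wy":0,"wz":0,"gripper":0}]'
python3 -m pendant '[{"tx":-0.135,"ty":-0.058,"tz":0,"wx":0,"wy":0,"wz":0,"gripper":0},{"tx":0,"ty":0,"tz":0,"wx":0,"wy":0,"wz":0,"gripper":0},{"tx":0,"ty":0,"tz":0,"wx":0,"wy":0,"wz":0,"gripper":0}]'
```

```text
time: 0.7
ee_pos: [0.2767, 0.4753, 0.2185]
tool_rot: [-3.141, -0.0, -3.14]
contact_force: [0.1, 0.3, -1.6]
width: 0.0934
grip_force: 0.0
time: 1.2
ee_pos: [0.486, 0.3864, 0.2185]
tool_rot: [-3.142, -0.0, -3.142]
contact_force: [-0.1, 1.3, 0.4]
width: 0.0931
grip_force: 0.0
time: 1.5
ee_pos: [0.5254, 0.3692, 0.2177]
tool_rot: [-3.141, -0.002, 3.14]
contact_force: [-0.5, 0.1, 1.1]
width: 0.0931
grip_force: 0.0
```

```bash
python3 -m pendant '[{"tx":0,"ty":0,"tz":0.133,"wx":0,"wy":0,"wz":0,"gripper":0},{"tx":0,"ty":0,"tz":0.133,"wx":0,"wy":0,"wz":0,"gripper":0},{"tx":0,"ty":0,"tz":0.133,"wx":0,"wy":0,"wz":0,"gripper":0},{"tx":0,"ty":0,"tz":0.133,"wx":0,"wy":0,"wz":0,"gripper":0},{"tx":0,"ty":0,"tz":0,"wx":0,"wy":0,"wz":0,"gripper":0}]'
python3 -m pendant '[{"tx":0,"ty":0,"tz":0,"wx":0,"wy":0,"wz":0,"gripper":1},{"tx":0,"ty":0,"tz":0,"wx":0,"wy":0,"wz":0,"gripper":1},{"tx":0,"ty":0,"tz":0,"wx":0,"wy":0,"wz":0,"gripper":1},{"tx":0,"ty":0,"tz":0,"wx":0,"wy":0,"wz":0,"gripper":1},{"tx":0,"ty":0,"tz":0,"wx":0,"wy":0,"wz":0,"gripper":1}]'
python3 -m pendant '[{"tx":0,"ty":0,"tz":0,"wx":0,"wy":0,"wz":0,"gripper":1},{"tx":0,"ty":0,"tz":0,"wx":0,"wy":0,"wz":0,"gripper":1}]'
```

```text
time: 2.0
ee_pos: [0.5191, 0.369, 0.0534]
tool_rot: [-3.137, -0.011, -3.14]
contact_force: [-0.8, -1.1, -1.1]
width: 0.0932
grip_force: 0.0
time: 2.5
ee_pos: [0.5261, 0.3708, 0.0611]
tool_rot: [3.14, 0.003, -3.141]
contact_force: [-0.6, 1.8, 6.5]
width: 0.064
grip_force: 30.0
time: 2.7
ee_pos: [0.5262, 0.3708, 0.0611]
tool_rot: [3.14, 0.003, -3.141]
contact_force: [-0.2, 1.0, 6.6]
width: 0.0643
grip_force: 30.0
```

```bash
python3 -m pendant '[{"tx":0,"ty":0,"tz":-0.07,"wx":0,"wy":0,"wz":0,"gripper":1},{"tx":0,"ty":0,"tz":-0.11,"wx":0,"wy":0,"wz":0,"gripper":1},{"tx":0,"ty":0,"tz":-0.11,"wx":0,"wy":0,"wz":0,"gripper":1},{"tx":0,"ty":0,"tz":0,"wx":0,"wy":0,"wz":0,"gripper":1}]'
python3 -m pendant '[{"tx":0.073,"ty":-0.0853,"tz":0,"wx":0,"wy":0,"wz":0,"gripper":1},{"tx":0.073,"ty":-0.0853,"tz":0,"wx":0,"wy":0,"wz":0,"gripper":1},{"tx":0.073,"ty":-0.0853,"tz":0,"wx":0,"wy":0,"wz":0,"gripper":1},{"tx":0.073,"ty":-0.0853,"tz":0,"wx":0,"wy":0,"wz":0,"gripper":1},{"tx":0.073,"ty":-0.0853,"tz":0,"wx":0,"wy":0,"wz":0,"gripper":1}]'
python3 -m pendant '[{"tx":0,"ty":0,"tz":0,"wx":0,"wy":0,"wz":0,"gripper":1},{"tx":0,"ty":0,"tz":0,"wx":0,"wy":0,"wz":0,"gripper":1},{"tx":0,"ty":0,"tz":0,"wx":0,"wy":0,"wz":0,"gripper":1}]'
python3 - <<'E'
import see,cv2
see.report(["red","blue"]); cv2.imwrite("pics/s1.png",see.arm.get_image("scene")["img"])
E
```

```text
time: 3.1
ee_pos: [0.5277, 0.3713, 0.1516]
tool_rot: [3.138, 0.009, -3.141]
contact_force: [1.1, 0.4, 0.1]
width: 0.0639
grip_force: 30.0
time: 3.6
ee_pos: [0.4137, 0.2408, 0.1449]
tool_rot: [-3.141, -0.002, -3.141]
contact_force: [1.1, -0.9, -1.1]
width: 0.0637
grip_force: 30.0
time: 3.9
ee_pos: [0.4162, 0.2425, 0.146]
tool_rot: [3.141, 0.001, -3.142]
contact_force: [0.9, 0.4, -1.2]
width: 0.0635
grip_force: 30.0
top blue [175. 104.] n 173 ztop 0.094 rim [0.857 0.328] R 0.034 mid [0.839 0.315] ext [0.034 0.041]
top blue [439. 207.] n 609 ztop 0.105 rim [ 0.545 -0.379] R 0.030 mid [ 0.544 -0.38 ] ext [0.059 0.061]
top blue [159. 220.] n 316 ztop 0.010 rim [0.528 0.371] R 0.020 mid [0.527 0.372] ext [0.053 0.055]
scene red [358. 119.] n 1255 ztop 0.193 rim [0.419 0.242] R 0.030 mid [0.42  0.237] ext [0.067 0.079]
scene red [348. 164.] n 580 ztop 0.010 rim [0.419 0.242] R 0.030 mid [0.417 0.245] ext [0.085 0.087]
scene blue [414. 193.] n 141 ztop 0.010 rim [0.531 0.371] R 0.039 mid [0.533 0.371] ext [0.083 0.082]
scene blue [416. 188.] n 386 ztop 0.011 rim [0.531 0.372] R 0.021 mid [0.531 0.371] ext [0.058 0.059]
scene blue [ 73. 247.] n 1649 ztop 0.107 rim [ 0.55  -0.378] R 0.030 mid [ 0.549 -0.378] ext [0.062 0.062]
scene blue [470. 304.] n 79 ztop 0.100 rim [0.846 0.309] R 0.009 mid [0.842 0.303] ext [0.012 0.008]
scene blue [489. 329.] n 415 ztop 0.100 rim [0.865 0.328] R 0.030 mid [0.886 0.315] ext [0.018 0.03 ]
```

View pics/s1.png

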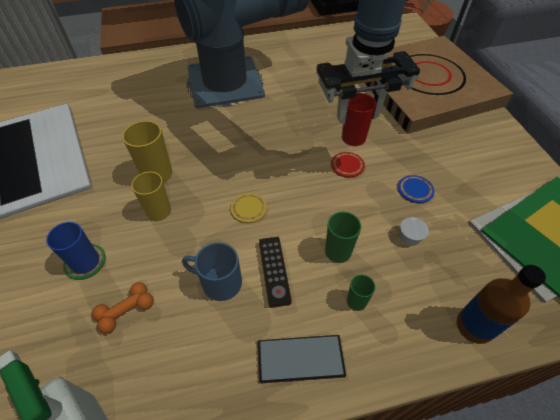

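The red tumbler, at (358,119), hangs upright right over the red coaster at (348,164). Next I lower it, release it, and rise.

```bash
python3 -m pendant '[{"tx":0,"ty":0,"tz":0.1,"wx":0,"wy":0,"wz":0,"gripper":1},{"tx":0,"ty":0,"tz":0.1,"wx":0,"wy":0,"wz":0,"gripper":1},{"tx":0,"ty":0,"tz":0.05,"wx":0,"wy":0,"wz":0,"gripper":1},{"tx":0,"ty":0,"tz":0.03,"wx":0,"wy":0,"wz":0,"gripper":1},{"tx":0,"ty":0,"tz":0.003,"wx":0,"wy":0,"wz":0,"gripper":1}]'
python3 -m pendant '[{"tx":0,"ty":0,"tz":0,"wx":0,"wy":0,"wz":0,"gripper":1},{"tx":0,"ty":0,"tz":0,"wx":0,"wy":0,"wz":0,"gripper":0},{"tx":0,"ty":0,"tz":0,"wx":0,"wy":0,"wz":0,"gripper":0},{"tx":0,"ty":0,"tz":0,"wx":0,"wy":0,"wz":0,"gripper":0},{"tx":0,"ty":0,"tz":0,"wx":0,"wy":0,"wz":0,"gripper":0}]'
python3 -m pendant '[{"tx":0,"ty":0,"tz":-0.1,"wx":0,"wy":0,"wz":0,"gripper":0},{"tx":0,"ty":0,"tz":-0.15,"wx":0,"wy":0,"wz":0,"gripper":0},{"tx":0,"ty":0,"tz":-0.15,"wx":0,"wy":0,"wz":0,"gripper":0},{"tx":0,"ty":0,"tz":-0.15,"wx":0,"wy":0,"wz":0,"gripper":0},{"tx":0,"ty":0,"tz":0,"wx":0,"wy":0,"wz":0,"gripper":0}]'
python3 -c "
import see;see.report(['red'])"
```

```text
time: 4.55
ee_pos: [0.4157, 0.2425, 0.0606]
tool_rot: [3.142, -0.001, -3.141]
contact_force: [-0.0, 0.4, -1.2]
width: 0.064
grip_force: 30.0
time: 5.05
ee_pos: [0.4157, 0.2421, 0.0615]
tool_rot: [3.141, 0.001, -3.141]
contact_force: [0.2, -0.5, -0.0]
width: 0.0903
grip_force: 0.0
time: 5.55
ee_pos: [0.419, 0.2432, 0.2328]
tool_rot: [3.138, 0.012, -3.141]
contact_force: [0.1, 0.4, -0.1]
width: 0.0931
grip_force: 0.0
top red [218. 260.] n 64 ztop 0.355 rim [0.428 0.163] R 0.021 mid [0.428 0.148] ext [0.036 0.001]
scene red [351. 150.] n 1327 ztop 0.107 rim [0.418 0.243] R 0.030 mid [0.417 0.243] ext [0.064 0.064]
```

```bash
python3 -m pendant '[{"tx":-0.0312,"ty":-0.1478,"tz":0,"wx":0,"wy":0,"wz":0,"gripper":0},{"tx":-0.0312,"ty":-0.1478,"tz":0,"wx":0,"wy":0,"wz":0,"gripper":0},{"tx":-0.0312,"ty":-0.1478,"tz":0,"wx":0,"wy":0,"wz":0,"gripper":0},{"tx":-0.0312,"ty":-0.1478,"tz":0,"wx":0,"wy":0,"wz":0,"gripper":0},{"tx":-0.0312,"ty":-0.1478,"tz":0,"wx":0,"wy":0,"wz":0,"gripper":0}]'
python3 -m pendant '[{"tx":-0.0312,"ty":-0.1478,"tz":0,"wx":0,"wy":0,"wz":0,"gripper":0},{"tx":-0.0312,"ty":-0.1478,"tz":0,"wx":0,"wy":0,"wz":0,"gripper":0},{"tx":-0.0312,"ty":-0.1478,"tz":0,"wx":0,"wy":0,"wz":0,"gripper":0},{"tx":-0.0312,"ty":-0.1478,"tz":0,"wx":0,"wy":0,"wz":0,"gripper":0},{"tx":-0.0312,"ty":-0.1478,"tz":0,"wx":0,"wy":0,"wz":0,"gripper":0}]'
python3 -m pendant '[{"tx":-0.0312,"ty":-0.1478,"tz":0,"wx":0,"wy":0,"wz":0,"gripper":0},{"tx":-0.0312,"ty":-0.1478,"tz":0,"wx":0,"wy":0,"wz":0,"gripper":0},{"tx":-0.0312,"ty":-0.1478,"tz":0,"wx":0,"wy":0,"wz":0,"gripper":0},{"tx":-0.0312,"ty":-0.1478,"tz":0,"wx":0,"wy":0,"wz":0,"gripper":0},{"tx":0,"ty":0,"tz":0,"wx":0,"wy":0,"wz":0,"gripper":0}]'
python3 -m pendant '[{"tx":0,"ty":0,"tz":0,"wx":0,"wy":0,"wz":0,"gripper":0},{"tx":0,"ty":0,"tz":0,"wx":0,"wy":0,"wz":0,"gripper":0},{"tx":0,"ty":0,"tz":0,"wx":0,"wy":0,"wz":0,"gripper":0}]'
```

```text
time: 6.15
ee_pos: [0.4612, 0.0189, 0.2243]
tool_rot: [3.141, -0.003, -3.141]
contact_force: [0.6, -0.2, 0.7]
width: 0.0929
grip_force: 0.0
time: 6.65
ee_pos: [0.5083, -0.2027, 0.2239]
tool_rot: [3.139, -0.003, 3.141]
contact_force: [-0.0, 0.2, 0.9]
width: 0.0927
grip_force: 0.0
time: 7.15
ee_pos: [0.5455, -0.3838, 0.2217]
tool_rot: [3.14, -0.004, 3.137]
contact_force: [-0.2, 0.1, -1.2]
width: 0.0931
grip_force: 0.0
time: 7.45
ee_pos: [0.5466, -0.377, 0.226]
tool_rot: [3.141, -0.001, -3.14]
contact_force: [0.2, -0.3, -0.7]
width: 0.0929
grip_force: 0.0
```

Down from 0.226 to about 0.060, then close.

```bash
python3 -m pendant '[{"tx":0,"ty":0,"tz":0.15,"wx":0,"wy":0,"wz":0,"gripper":0},{"tx":0,"ty":0,"tz":0.15,"wx":0,"wy":0,"wz":0,"gripper":0},{"tx":0,"ty":-0.004,"tz":0.13,"wx":0,"wy":0,"wz":0,"gripper":0},{"tx":0,"ty":0,"tz":0.08,"wx":0,"wy":0,"wz":0,"gripper":0},{"tx":0,"ty":0,"tz":0.04,"wx":0,"wy":0,"wz":0,"gripper":0}]'
python3 -m pendant '[{"tx":0,"ty":0,"tz":0,"wx":0,"wy":0,"wz":0,"gripper":0},{"tx":0,"ty":0,"tz":0,"wx":0,"wy":0,"wz":0,"gripper":1},{"tx":0,"ty":0,"tz":0,"wx":0,"wy":0,"wz":0,"gripper":1},{"tx":0,"ty":0,"tz":0,"wx":0,"wy":0,"wz":0,"gripper":1},{"tx":0,"ty":0,"tz":0,"wx":0,"wy":0,"wz":0,"gripper":1}]'
python3 -m pendant '[{"tx":0,"ty":0,"tz":0,"wx":0,"wy":0,"wz":0,"gripper":1},{"tx":0,"ty":0,"tz":0,"wx":0,"wy":0,"wz":0,"gripper":1},{"tx":0,"ty":0,"tz":0,"wx":0,"wy":0,"wz":0,"gripper":1}]'
python3 -m pendant '[{"tx":0,"ty":0,"tz":-0.07,"wx":0,"wy":0,"wz":0,"gripper":1},{"tx":0,"ty":0,"tz":-0.12,"wx":0,"wy":0,"wz":0,"gripper":1},{"tx":0,"ty":0,"tz":-0.12,"wx":0,"wy":0,"wz":0,"gripper":1},{"tx":0,"ty":0,"tz":-0.07,"wx":0,"wy":0,"wz":0,"gripper":1},{"tx":0,"ty":0,"tz":0,"wx":0,"wy":0,"wz":0,"gripper":1}]'
python3 -m pendant '[{"tx":0,"ty":0,"tz":0,"wx":0,"wy":0,"wz":0,"gripper":1},{"tx":0,"ty":0,"tz":0,"wx":0,"wy":0,"wz":0,"gripper":1}]'
python3 -c "
import see;see.report(['blue','green'])"
```

```text
time: 7.95
ee_pos: [0.5457, -0.3774, 0.0588]
tool_rot: [3.139, -0.003, -3.14]
contact_force: [-1.4, 0.3, -0.3]
width: 0.0934
grip_force: 0.0
time: 8.45
ee_pos: [0.5471, -0.3804, 0.0624]
tool_rot: [-3.14, 0.001, -3.141]
contact_force: [0.4, 0.2, -0.1]
width: 0.0657
grip_force: 0.3
time: 8.75
ee_pos: [0.5472, -0.3802, 0.0623]
tool_rot: [-3.141, 0.001, -3.141]
contact_force: [0.6, 1.2, 5.5]
width: 0.0633
grip_force: 30.0
time: 9.25
ee_pos: [0.5481, -0.3814, 0.1789]
tool_rot: [-3.137, 0.005, -3.141]
contact_force: [-0.3, -0.4, -0.1]
width: 0.0634
grip_force: 30.0
time: 9.45
ee_pos: [0.5457, -0.379, 0.1727]
tool_rot: [3.139, -0.003, -3.141]
contact_force: [0.3, 0.0, -1.1]
width: 0.0632
grip_force: 30.0
top blue [175. 104.] n 164 ztop 0.095 rim [0.856 0.328] R 0.033 mid [0.84  0.315] ext [0.033 0.042]
top blue [463. 198.] n 98 ztop 0.279 rim [ 0.559 -0.334] R 0.014 mid [ 0.557 -0.347] ext [0.006 0.001]
top blue [159. 220.] n 318 ztop 0.010 rim [0.528 0.371] R 0.020 mid [0.527 0.371] ext [0.053 0.055]
top green [445.  77.] n 370 ztop 0.206 rim [ 0.843 -0.363] R 0.022 mid [ 0.842 -0.364] ext
[... 767 characters left out ...]
p 0.101 rim [0.865 0.328] R 0.030 mid [0.886 0.315] ext [0.017 0.03 ]
scene green [524. 246.] n 2428 ztop 0.019 rim [0.745 0.493] R 0.059 mid [0.759 0.439] ext [0.231 0.221]
scene green [347. 237.] n 121 ztop 0.103 rim [0.649 0.137] R 0.029 mid [0.662 0.136] ext [0.035 0.057]
scene green [ 83. 260.] n 510 ztop 0.010 rim [ 0.545 -0.382] R 0.020 mid [ 0.544 -0.381] ext [0.055 0.054]
scene green [ 86. 272.] n 77 ztop 0.009 rim [ 0.546 -0.381] R 0.038 mid [ 0.562 -0.378] ext [0.047 0.072]
scene green [361. 289.] n 157 ztop 0.073 rim [0.763 0.136] R 0.021 mid [0.763 0.134] ext [0.043 0.039]
scene green [ 25. 392.] n 1715 ztop 0.206 rim [ 0.849 -0.362] R 0.024 mid [ 0.847 -0.365] ext [0.076 0.054]
```

```bash
python3 -m pendant '[{"tx":0.003,"ty":0.1,"tz":0,"wx":0,"wy":0,"wz":0,"gripper":1},{"tx":0.003,"ty":0.15,"tz":0,"wx":0,"wy":0,"wz":0,"gripper":1},{"tx":0.003,"ty":0.15,"tz":0,"wx":0,"wy":0,"wz":0,"gripper":1},{"tx":0.003,"ty":0.15,"tz":0,"wx":0,"wy":0,"wz":0,"gripper":1},{"tx":0.003,"ty":0.15,"tz":0,"wx":0,"wy":0,"wz":0,"gripper":1}]'
python3 -m pendant '[{"tx":0.003,"ty":0.15,"tz":0,"wx":0,"wy":0,"wz":0,"gripper":1},{"tx":0.003,"ty":0.15,"tz":0,"wx":0,"wy":0,"wz":0,"gripper":1},{"tx":0.003,"ty":0.15,"tz":0,"wx":0,"wy":0,"wz":0,"gripper":1},{"tx":0.003,"ty":0.15,"tz":0,"wx":0,"wy":0,"wz":0,"gripper":1},{"tx":0.003,"ty":0.15,"tz":0,"wx":0,"wy":0,"wz":0,"gripper":1}]'
python3 -m pendant '[{"tx":0.003,"ty":0.15,"tz":0,"wx":0,"wy":0,"wz":0,"gripper":1},{"tx":0.003,"ty":0.15,"tz":0,"wx":0,"wy":0,"wz":0,"gripper":1},{"tx":0.003,"ty":0.15,"tz":0,"wx":0,"wy":0,"wz":0,"gripper":1},{"tx":0.003,"ty":0.15,"tz":0,"wx":0,"wy":0,"wz":0,"gripper":1},{"tx":0.003,"ty":0.15,"tz":0,"wx":0,"wy":0,"wz":0,"gripper":1}]'
python3 -m pendant '[{"tx":0.005,"ty":0.15,"tz":0,"wx":0,"wy":0,"wz":0,"gripper":1},{"tx":0.005,"ty":0.1,"tz":0,"wx":0,"wy":0,"wz":0,"gripper":1},{"tx":0,"ty":0.05,"tz":0,"wx":0,"wy":0,"wz":0,"gripper":1},{"tx":0,"ty":0,"tz":0,"wx":0,"wy":0,"wz":0,"gripper":1},{"tx":0,"ty":0,"tz":0,"wx":0,"wy":0,"wz":0,"gripper":1}]'
python3 -m pendant '[{"tx":0,"ty":0,"tz":0,"wx":0,"wy":0,"wz":0,"gripper":1},{"tx":0,"ty":0,"tz":0,"wx":0,"wy":0,"wz":0,"gripper":1}]'
python3 -c "
import see;see.report(['blue'])"
```

```text
time: 10.05
ee_pos: [0.5412, -0.168, 0.1739]
tool_rot: [3.14, -0.002, 3.141]
contact_force: [1.6, 0.4, -0.7]
width: 0.0633
grip_force: 30.0
time: 10.55
ee_pos: [0.5367, 0.0569, 0.1742]
tool_rot: [3.141, -0.002, -3.142]
contact_force: [0.1, -0.2, -1.5]
width: 0.0634
grip_force: 30.0
time: 11.05
ee_pos: [0.5321, 0.2818, 0.174]
tool_rot: [-3.141, -0.002, -3.141]
contact_force: [-0.3, 0.1, -0.6]
width: 0.0633
grip_force: 30.0
time: 11.55
ee_pos: [0.5299, 0.3689, 0.1744]
tool_rot: [-3.14, -0.001, -3.141]
contact_force: [0.6, -0.4, -0.7]
width: 0.0633
grip_force: 30.0
time: 11.75
ee_pos: [0.5305, 0.3685, 0.1753]
tool_rot: [-3.141, 0.0, 3.14]
contact_force: [-0.7, -0.1, -1.2]
width: 0.0631
grip_force: 30.0
top blue [175. 104.] n 174 ztop 0.096 rim [0.856 0.327] R 0.032 mid [0.84  0.314] ext [0.033 0.039]
top blue [163. 221.] n 137 ztop 0.266 rim [0.509 0.287] R 0.014 mid [0.511 0.283] ext [0.036 0.011]
scene blue [442. 136.] n 1393 ztop 0.221 rim [0.534 0.368] R 0.030 mid [0.538 0.361] ext [0.058 0.084]
scene blue [414. 193.] n 139 ztop 0.010 rim [0.531 0.371] R 0.039 mid [0.532 0.371] ext [0.081 0.082]
scene blue [416. 188.] n 381 ztop 0.010 rim [0.531 0.372] R 0.021 mid [0.531 0.371] ext [0.058 0.058]
scene blue [470. 306.] n 106 ztop 0.101 rim [0.851 0.315] R 0.016 mid [0.843 0.303] ext [0.013 0.009]
scene blue [488. 329.] n 448 ztop 0.100 rim [0.865 0.328] R 0.029 mid [0.884 0.314] ext [0.023 0.032]
```

```bash
python3 -m pendant '[{"tx":0.006,"ty":0.01,"tz":0.1,"wx":0,"wy":0,"wz":0,"gripper":1},{"tx":0,"ty":0,"tz":0.13,"wx":0,"wy":0,"wz":0,"gripper":1},{"tx":0,"ty":0,"tz":0.08,"wx":0,"wy":0,"wz":0,"gripper":1},{"tx":0,"ty":0,"tz":0.04,"wx":0,"wy":0,"wz":0,"gripper":1},{"tx":0,"ty":0,"tz":0.015,"wx":0,"wy":0,"wz":0,"gripper":1}]'
python3 -m pendant '[{"tx":0,"ty":0,"tz":0.01,"wx":0,"wy":0,"wz":0,"gripper":1},{"tx":0,"ty":0,"tz":0,"wx":0,"wy":0,"wz":0,"gripper":1},{"tx":0,"ty":0,"tz":0,"wx":0,"wy":0,"wz":0,"gripper":1}]'
python3 -m pendant '[{"tx":0,"ty":0,"tz":0,"wx":0,"wy":0,"wz":0,"gripper":0},{"tx":0,"ty":0,"tz":0,"wx":0,"wy":0,"wz":0,"gripper":0},{"tx":0,"ty":0,"tz":0,"wx":0,"wy":0,"wz":0,"gripper":0},{"tx":0,"ty":0,"tz":0,"wx":0,"wy":0,"wz":0,"gripper":0}]'
python3 -m pendant '[{"tx":0,"ty":0,"tz":-0.1,"wx":0,"wy":0,"wz":0,"gripper":0},{"tx":0,"ty":0,"tz":-0.15,"wx":0,"wy":0,"wz":0,"gripper":0},{"tx":0,"ty":0,"tz":-0.15,"wx":0,"wy":0,"wz":0,"gripper":0},{"tx":0,"ty":0,"tz":-0.13,"wx":0,"wy":0,"wz":0,"gripper":0},{"tx":0,"ty":0,"tz":0,"wx":0,"wy":0,"wz":0,"gripper":0}]'
python3 -m pendant '[{"tx":0,"ty":0,"tz":0,"wx":0,"wy":0,"wz":0,"gripper":0},{"tx":0,"ty":0,"tz":0,"wx":0,"wy":0,"wz":0,"gripper":0}]'
python3 -c "
import see;see.report(['blue'])"
```

```text
time: 12.35
ee_pos: [0.5278, 0.3724, 0.0645]
tool_rot: [-3.141, -0.002, 3.141]
contact_force: [0.7, -0.9, -1.6]
width: 0.0634
grip_force: 30.0
time: 12.65
ee_pos: [0.5291, 0.3735, 0.0641]
tool_rot: [3.141, 0.002, -3.141]
contact_force: [-1.3, -0.7, -0.8]
width: 0.0631
grip_force: 30.0
time: 13.05
ee_pos: [0.5283, 0.3732, 0.0629]
tool_rot: [3.141, 0.0, -3.141]
contact_force: [-0.4, -0.7, -0.3]
width: 0.0901
grip_force: 0.0
time: 13.55
ee_pos: [0.5311, 0.3746, 0.2291]
tool_rot: [3.136, 0.011, -3.141]
contact_force: [0.2, 0.4, 0.4]
width: 0.0927
grip_force: 0.0
time: 13.75
ee_pos: [0.5273, 0.3727, 0.22]
tool_rot: [-3.14, -0.003, -3.141]
contact_force: [0.2, 0.2, -0.8]
width: 0.093
grip_force: 0.0
top blue [175. 104.] n 172 ztop 0.094 rim [0.857 0.328] R 0.033 mid [0.839 0.314] ext [0.033 0.039]
top blue [160. 220.] n 272 ztop 0.106 rim [0.528 0.372] R 0.031 mid [0.528 0.348] ext [0.051 0.014]
scene blue [423. 174.] n 1438 ztop 0.108 rim [0.532 0.374] R 0.030 mid [0.531 0.374] ext [0.063 0.063]
scene blue [470. 305.] n 92 ztop 0.099 rim [0.849 0.314] R 0.014 mid [0.843 0.303] ext [0.012 0.007]
scene blue [489. 329.] n 426 ztop 0.100 rim [0.867 0.327] R 0.027 mid [0.886 0.315] ext [0.019 0.03 ]
```

```bash
python3 -m pendant '[{"tx":-0.056,"ty":-0.113,"tz":0,"wx":0,"wy":0,"wz":0,"gripper":0},{"tx":-0.056,"ty":-0.113,"tz":0,"wx":0,"wy":0,"wz":0,"gripper":0},{"tx":-0.056,"ty":-0.113,"tz":0,"wx":0,"wy":0,"wz":0,"gripper":0},{"tx":-0.056,"ty":-0.113,"tz":0,"wx":0,"wy":0,"wz":0,"gripper":0},{"tx":-0.056,"ty":-0.113,"tz":0,"wx":0,"wy":0,"wz":0,"gripper":0}]'
python3 -m pendant '[{"tx":-0.056,"ty":-0.113,"tz":0,"wx":0,"wy":0,"wz":0,"gripper":0},{"tx":-0.057,"ty":-0.11,"tz":0,"wx":0,"wy":0,"wz":0,"gripper":0},{"tx":0,"ty":0,"tz":0,"wx":0,"wy":0,"wz":0,"gripper":0},{"tx":0,"ty":0,"tz":0,"wx":0,"wy":0,"wz":0,"gripper":0},{"tx":0,"ty":0,"tz":0,"wx":0,"wy":0,"wz":0,"gripper":0}]'
python3 -m pendant '[{"tx":0,"ty":0,"tz":0.12,"wx":0,"wy":0,"wz":0,"gripper":0},{"tx":0,"ty":0,"tz":0.15,"wx":0,"wy":0,"wz":0,"gripper":0},{"tx":0,"ty":0,"tz":0.15,"wx":0,"wy":0,"wz":0,"gripper":0},{"tx":0,"ty":0,"tz":0.09,"wx":0,"wy":0,"wz":0,"gripper":0},{"tx":0,"ty":0,"tz":0.045,"wx":0,"wy":0,"wz":0,"gripper":0}]'
python3 -m pendant '[{"tx":0,"ty":0,"tz":0,"wx":0,"wy":0,"wz":0,"gripper":0},{"tx":0,"ty":0,"tz":0,"wx":0,"wy":0,"wz":0,"gripper":1},{"tx":0,"ty":0,"tz":0,"wx":0,"wy":0,"wz":0,"gripper":1},{"tx":0,"ty":0,"tz":0,"wx":0,"wy":0,"wz":0,"gripper":1},{"tx":0,"ty":0,"tz":0,"wx":0,"wy":0,"wz":0,"gripper":1}]'
python3 -m pendant '[{"tx":0,"ty":0,"tz":0,"wx":0,"wy":0,"wz":0,"gripper":1},{"tx":0,"ty":0,"tz":0,"wx":0,"wy":0,"wz":0,"gripper":1},{"tx":0,"ty":0,"tz":0,"wx":0,"wy":0,"wz":0,"gripper":1}]'
```

```text
time: 14.35
ee_pos: [0.6121, 0.2022, 0.2199]
tool_rot: [-3.141, -0.003, -3.141]
contact_force: [0.4, 0.9, -0.0]
width: 0.0931
grip_force: 0.0
time: 14.85
ee_pos: [0.6453, 0.1377, 0.2207]
tool_rot: [3.141, -0.002, -3.141]
contact_force: [0.0, 0.2, -0.7]
width: 0.0927
grip_force: 0.0
time: 15.35
ee_pos: [0.6433, 0.1384, 0.0518]
tool_rot: [3.142, -0.006, -3.139]
contact_force: [-0.2, -0.6, -0.4]
width: 0.093
grip_force: 0.0
time: 15.85
ee_pos: [0.6469, 0.1367, 0.0565]
tool_rot: [3.141, 0.002, -3.141]
contact_force: [-0.4, 0.8, 0.3]
width: 0.0657
grip_force: 0.0
time: 16.15
ee_pos: [0.6468, 0.1368, 0.0563]
tool_rot: [3.141, 0.002, -3.141]
contact_force: [0.6, 0.6, 6.0]
width: 0.0619
grip_force: 30.0
```

```bash
python3 -m pendant '[{"tx":0,"ty":0,"tz":-0.07,"wx":0,"wy":0,"wz":0,"gripper":1},{"tx":0,"ty":0,"tz":-0.12,"wx":0,"wy":0,"wz":0,"gripper":1},{"tx":0,"ty":0,"tz":-0.13,"wx":0,"wy":0,"wz":0,"gripper":1},{"tx":0,"ty":0,"tz":-0.08,"wx":0,"wy":0,"wz":0,"gripper":1},{"tx":0,"ty":0,"tz":0,"wx":0,"wy":0,"wz":0,"gripper":1}]'
python3 -m pendant '[{"tx":0.02,"ty":-0.1,"tz":0,"wx":0,"wy":0,"wz":0,"gripper":1},{"tx":0.03,"ty":-0.15,"tz":0,"wx":0,"wy":0,"wz":0,"gripper":1},{"tx":0.03,"ty":-0.15,"tz":0,"wx":0,"wy":0,"wz":0,"gripper":1},{"tx":0.03,"ty":-0.15,"tz":0,"wx":0,"wy":0,"wz":0,"gripper":1},{"tx":0.03,"ty":-0.15,"tz":0,"wx":0,"wy":0,"wz":0,"gripper":1}]'
python3 -m pendant '[{"tx":0.03,"ty":-0.15,"tz":0,"wx":0,"wy":0,"wz":0,"gripper":1},{"tx":0.03,"ty":-0.15,"tz":0,"wx":0,"wy":0,"wz":0,"gripper":1},{"tx":0.03,"ty":-0.15,"tz":0,"wx":0,"wy":0,"wz":0,"gripper":1},{"tx":0.03,"ty":-0.15,"tz":0,"wx":0,"wy":0,"wz":0,"gripper":1},{"tx":0.03,"ty":-0.15,"tz":0,"wx":0,"wy":0,"wz":0,"gripper":1}]'
python3 -m pendant '[{"tx":0.03,"ty":-0.15,"tz":0,"wx":0,"wy":0,"wz":0,"gripper":1},{"tx":0.026,"ty":-0.128,"tz":0,"wx":0,"wy":0,"wz":0,"gripper":1},{"tx":0,"ty":0,"tz":0,"wx":0,"wy":0,"wz":0,"gripper":1},{"tx":0,"ty":0,"tz":0,"wx":0,"wy":0,"wz":0,"gripper":1},{"tx":0,"ty":0,"tz":0,"wx":0,"wy":0,"wz":0,"gripper":1}]'
python3 - <<'E'
import see,cv2
see.report(['green']); cv2.imwrite("pics/s2.png",see.arm.get_image("scene")["img"])
E
```

```text
time: 16.65
ee_pos: [0.6484, 0.1368, 0.1794]
tool_rot: [3.141, 0.008, -3.141]
contact_force: [-0.3, -1.2, -0.1]
width: 0.0613
grip_force: 30.0
time: 17.15
ee_pos: [0.6025, -0.0745, 0.173]
tool_rot: [3.141, -0.003, -3.141]
contact_force: [1.1, 0.2, -1.4]
width: 0.0616
grip_force: 30.0
time: 17.65
ee_pos: [0.5577, -0.2994, 0.1729]
tool_rot: [3.139, -0.003, -3.142]
contact_force: [0.4, -0.8, -1.4]
width: 0.0615
grip_force: 30.0
time: 18.15
ee_pos: [0.5422, -0.3802, 0.1737]
tool_rot: [3.139, -0.002, -3.141]
contact_force: [-0.8, -0.2, -0.1]
width: 0.0615
grip_force: 30.0
top green [445.  77.] n 374 ztop 0.205 rim [ 0.843 -0.365] R 0.023 mid [ 0.843 -0.364] ext [0.072 0.05 ]
top green [107. 147.] n 1654 ztop 0.018 rim [0.743 0.522] R 0.059 mid [0.747 0.503] ext [0.214 0.094]
top green [241. 133.] n 162 ztop 0.071 rim [0.757 0.134] R 0.020 mid [0.755 0.129] ext [0.038 0.027]
top green [427. 211.] n 112 ztop 0.010 rim [ 0.541 -0.374] R 0.015 mid [ 0.542 -0.369] ext [0.048 0.024]
scene green [ 44. 214.] n 1657 ztop 0.219 rim [ 0.544 -0.379] R 0.030 mid [ 0.546 -0.379] ext [0.063 0.062]
scene green [523. 246.] n 2417 ztop 0.019 rim [0.744 0.496] R 0.058 mid [0.757 0.439] ext [0.228 0.222]
scene green [ 83. 260.] n 512 ztop 0.009 rim [ 0.545 -0.382] R 0.020 mid [ 0.545 -0.382] ext [0.056 0.055]
scene green [ 85. 273.] n 71 ztop 0.009 rim [ 0.547 -0.381] R 0.038 mid [ 0.569 -0.378] ext [0.035 0.073]
scene green [362. 293.] n 68 ztop 0.073 rim [0.763 0.135] R 0.020 mid [0.771 0.134] ext [0.028 0.04 ]
scene green [ 25. 392.] n 1714 ztop 0.206 rim [ 0.848 -0.361] R 0.024 mid [ 0.846 -0.365] ext [0.077 0.056]
```

View pics/s2.png

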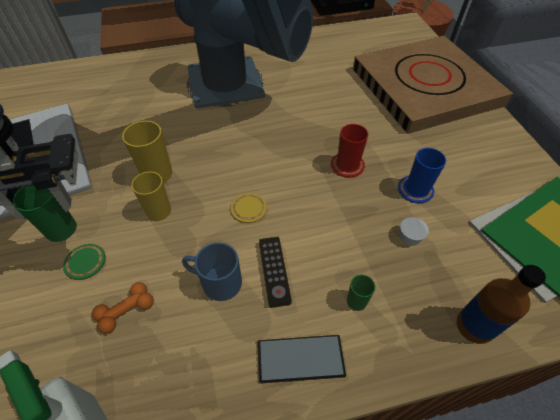

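Red (350,150) and blue (424,174) stand on their own coasters. Green (45,214) hangs over its coaster (84,261) and is aligned. I lower it now.

```bash
python3 -m pendant '[{"tx":0,"ty":-0.006,"tz":0.1,"wx":0,"wy":0,"wz":0,"gripper":1},{"tx":0,"ty":0,"tz":0.13,"wx":0,"wy":0,"wz":0,"gripper":1},{"tx":0,"ty":0,"tz":0.08,"wx":0,"wy":0,"wz":0,"gripper":1},{"tx":0,"ty":0,"tz":0.04,"wx":0,"wy":0,"wz":0,"gripper":1},{"tx":0,"ty":0,"tz":0.015,"wx":0,"wy":0,"wz":0,"gripper":1}]'
python3 -m pendant '[{"tx":0,"ty":0,"tz":0.01,"wx":0,"wy":0,"wz":0,"gripper":1},{"tx":0,"ty":0,"tz":0,"wx":0,"wy":0,"wz":0,"gripper":1},{"tx":0,"ty":0,"tz":0,"wx":0,"wy":0,"wz":0,"gripper":1}]'
python3 -m pendant '[{"tx":0,"ty":0,"tz":0,"wx":0,"wy":0,"wz":0,"gripper":0},{"tx":0,"ty":0,"tz":0,"wx":0,"wy":0,"wz":0,"gripper":0},{"tx":0,"ty":0,"tz":0,"wx":0,"wy":0,"wz":0,"gripper":0},{"tx":0,"ty":0,"tz":0,"wx":0,"wy":0,"wz":0,"gripper":0}]'
python3 -m pendant '[{"tx":0,"ty":0,"tz":-0.1,"wx":0,"wy":0,"wz":0,"gripper":0},{"tx":0,"ty":0,"tz":-0.15,"wx":0,"wy":0,"wz":0,"gripper":0},{"tx":0,"ty":0,"tz":-0.15,"wx":0,"wy":0,"wz":0,"gripper":0},{"tx":0,"ty":0,"tz":-0.13,"wx":0,"wy":0,"wz":0,"gripper":0},{"tx":0,"ty":0,"tz":0,"wx":0,"wy":0,"wz":0,"gripper":0}]'
python3 -m pendant '[{"tx":0,"ty":0,"tz":0,"wx":0,"wy":0,"wz":0,"gripper":0},{"tx":0,"ty":0,"tz":0,"wx":0,"wy":0,"wz":0,"gripper":0}]'
python3 -c "
import see;see.report(['green','yellow'])" | grep -v '\[0.7\|\[ 0.8'
```

```text
time: 18.8
ee_pos: [0.5424, -0.3823, 0.0646]
tool_rot: [3.14, -0.001, -3.14]
contact_force: [-0.3, -0.4, -0.6]
width: 0.0615
grip_force: 30.0
time: 19.1
ee_pos: [0.5432, -0.3841, 0.0641]
tool_rot: [-3.14, 0.002, -3.141]
contact_force: [0.2, -0.0, -0.2]
width: 0.062
grip_force: 30.0
time: 19.5
ee_pos: [0.5425, -0.3836, 0.0629]
tool_rot: [-3.141, 0.0, -3.141]
contact_force: [-0.6, -0.2, -0.3]
width: 0.0889
grip_force: 0.0
time: 20.0
ee_pos: [0.5449, -0.3858, 0.2293]
tool_rot: [-3.133, 0.009, -3.141]
contact_force: [-0.1, -0.9, 0.1]
width: 0.0928
grip_force: 0.0
time: 20.2
ee_pos: [0.5418, -0.3829, 0.2199]
tool_rot: [3.14, -0.002, -3.141]
contact_force: [0.7, 0.6, -0.1]
width: 0.093
grip_force: 0.0
top green [431. 210.] n 251 ztop 0.106 rim [ 0.54  -0.383] R 0.029 mid [ 0.538 -0.361] ext [0.052 0.018]
top yellow [302. 233.] n 681 ztop 0.010 rim [ 0.487 -0.024] R 0.029 mid [ 0.486 -0.025] ext [0.083 0.083]
top yellow [381. 247.] n 617 ztop 0.101 rim [ 0.445 -0.226] R 0.030 mid [ 0.445 -0.227] ext [0.06  0.064]
top yellow [384. 294.] n 1217 ztop 0.135 rim [ 0.328 -0.222] R 0.040 mid [ 0.328 -0.223] ext [0.081 0.083]
scene green [ 67. 245.] n 1164 ztop 0.107 rim [ 0.545 -0.382] R 0.030 mid [ 0.545 -0.382] ext [0.062 0.062]
scene green [ 85. 273.] n 73 ztop 0.010 rim [ 0.546 -0.381] R 0.038 mid [ 0.569 -0.379] ext [0.035 0.073]
scene yellow [149. 167.] n 3302 ztop 0.133 rim [ 0.333 -0.221] R 0.040 mid [ 0.332 -0.221] ext [0.085 0.083]
scene yellow [ 19. 131.] n 86 ztop 0.337 rim [ 0.519 -0.344] R 0.012 mid [ 0.526 -0.344] ext [0.005 0.032]
scene yellow [248. 208.] n 782 ztop 0.010 rim [ 0.491 -0.023] R 0.030 mid [ 0.487 -0.022] ext [0.088 0.084]
```

```bash
python3 -m pendant '[{"tx":0.0636,"ty":0.1054,"tz":0,"wx":0,"wy":0,"wz":0,"gripper":0},{"tx":0.0636,"ty":0.1054,"tz":0,"wx":0,"wy":0,"wz":0,"gripper":0},{"tx":0.0636,"ty":0.1054,"tz":0,"wx":0,"wy":0,"wz":0,"gripper":0},{"tx":0.0636,"ty":0.1054,"tz":0,"wx":0,"wy":0,"wz":0,"gripper":0},{"tx":0.0636,"ty":0.1054,"tz":0,"wx":0,"wy":0,"wz":0,"gripper":0}]'
python3 -m pendant '[{"tx":0,"ty":0,"tz":0,"wx":0,"wy":0,"wz":0,"gripper":0},{"tx":0,"ty":0,"tz":0,"wx":0,"wy":0,"wz":0,"gripper":0},{"tx":0,"ty":0,"tz":0,"wx":0,"wy":0,"wz":0,"gripper":0},{"tx":0,"ty":0,"tz":0,"wx":0,"wy":0,"wz":0,"gripper":0}]'
python3 -m pendant '[{"tx":0,"ty":0,"tz":0.12,"wx":0,"wy":0,"wz":0,"gripper":0},{"tx":0,"ty":0,"tz":0.15,"wx":0,"wy":0,"wz":0,"gripper":0},{"tx":0,"ty":0,"tz":0.15,"wx":0,"wy":0,"wz":0,"gripper":0},{"tx":0,"ty":0,"tz":0.09,"wx":0,"wy":0,"wz":0,"gripper":0},{"tx":0,"ty":0,"tz":0.045,"wx":0,"wy":0,"wz":0,"gripper":0}]'
python3 -m pendant '[{"tx":0,"ty":0,"tz":0,"wx":0,"wy":0,"wz":0,"gripper":0},{"tx":0,"ty":0,"tz":0,"wx":0,"wy":0,"wz":0,"gripper":1},{"tx":0,"ty":0,"tz":0,"wx":0,"wy":0,"wz":0,"gripper":1},{"tx":0,"ty":0,"tz":0,"wx":0,"wy":0,"wz":0,"gripper":1},{"tx":0,"ty":0,"tz":0,"wx":0,"wy":0,"wz":0,"gripper":1}]'
python3 -m pendant '[{"tx":0,"ty":0,"tz":0,"wx":0,"wy":0,"wz":0,"gripper":1},{"tx":0,"ty":0,"tz":0,"wx":0,"wy":0,"wz":0,"gripper":1},{"tx":0,"ty":0,"tz":0,"wx":0,"wy":0,"wz":0,"gripper":1}]'
```

```text
time: 20.8
ee_pos: [0.4456, -0.2237, 0.2201]
tool_rot: [3.14, -0.002, -3.142]
contact_force: [-0.8, -0.0, 0.1]
width: 0.0929
grip_force: 0.0
time: 21.2
ee_pos: [0.4475, -0.2264, 0.2212]
tool_rot: [3.141, -0.0, 3.141]
contact_force: [-0.3, 0.4, 0.6]
width: 0.093
grip_force: 0.0
time: 21.7
ee_pos: [0.4457, -0.225, 0.0517]
tool_rot: [3.138, -0.004, 3.141]
contact_force: [0.6, -0.0, -0.7]
width: 0.0933
grip_force: 0.0
time: 22.2
ee_pos: [0.4475, -0.2259, 0.056]
tool_rot: [-3.14, 0.001, -3.141]
contact_force: [0.1, -0.0, 0.1]
width: 0.0658
grip_force: 0.0
time: 22.5
ee_pos: [0.4475, -0.2257, 0.0559]
tool_rot: [-3.141, 0.001, -3.141]
contact_force: [-0.0, 0.4, 6.3]
width: 0.0619
grip_force: 29.3
```

```bash
python3 -m pendant '[{"tx":0,"ty":0,"tz":-0.07,"wx":0,"wy":0,"wz":0,"gripper":1},{"tx":0,"ty":0,"tz":-0.12,"wx":0,"wy":0,"wz":0,"gripper":1},{"tx":0,"ty":0,"tz":-0.13,"wx":0,"wy":0,"wz":0,"gripper":1},{"tx":0,"ty":0,"tz":-0.08,"wx":0,"wy":0,"wz":0,"gripper":1},{"tx":0,"ty":0,"tz":0,"wx":0,"wy":0,"wz":0,"gripper":1}]'
python3 -m pendant '[{"tx":-0.023,"ty":0.112,"tz":0,"wx":0,"wy":0,"wz":0,"gripper":1},{"tx":-0.023,"ty":0.112,"tz":0,"wx":0,"wy":0,"wz":0,"gripper":1},{"tx":-0.023,"ty":0.112,"tz":0,"wx":0,"wy":0,"wz":0,"gripper":1},{"tx":-0.023,"ty":0.112,"tz":0,"wx":0,"wy":0,"wz":0,"gripper":1},{"tx":-0.023,"ty":0.112,"tz":0,"wx":0,"wy":0,"wz":0,"gripper":1}]'
python3 -m pendant '[{"tx":-0.023,"ty":0.112,"tz":0,"wx":0,"wy":0,"wz":0,"gripper":1},{"tx":0,"ty":0,"tz":0,"wx":0,"wy":0,"wz":0,"gripper":1},{"tx":0,"ty":0,"tz":0,"wx":0,"wy":0,"wz":0,"gripper":1},{"tx":0,"ty":0,"tz":0,"wx":0,"wy":0,"wz":0,"gripper":1},{"tx":0,"ty":0,"tz":0,"wx":0,"wy":0,"wz":0,"gripper":1}]'
python3 -c "
import see;see.report(['yellow'])"
```

```text
time: 23.0
ee_pos: [0.4488, -0.2268, 0.1786]
tool_rot: [-3.137, 0.005, -3.141]
contact_force: [-0.5, -0.7, -0.5]
width: 0.0621
grip_force: 29.4
time: 23.5
ee_pos: [0.4805, -0.0558, 0.1733]
tool_rot: [3.141, -0.003, 3.141]
contact_force: [0.7, -0.6, -0.5]
width: 0.062
grip_force: 29.4
time: 24.0
ee_pos: [0.4881, -0.0248, 0.1747]
tool_rot: [-3.141, -0.001, 3.14]
contact_force: [-0.3, -0.2, -1.3]
width: 0.0621
grip_force: 29.4
top yellow [384. 294.] n 1210 ztop 0.134 rim [ 0.328 -0.222] R 0.040 mid [ 0.328 -0.223] ext [0.081 0.083]
scene yellow [260.  96.] n 60 ztop 0.292 rim [0.476 0.019] R 0.010 mid [0.472 0.019] ext [0.008 0.03 ]
scene yellow [225. 116.] n 113 ztop 0.292 rim [ 0.508 -0.044] R 0.024 mid [ 0.51  -0.043] ext [0.004 0.078]
scene yellow [148. 151.] n 2171 ztop 0.134 rim [ 0.333 -0.221] R 0.040 mid [ 0.332 -0.221] ext [0.086 0.083]
scene yellow [242. 152.] n 1634 ztop 0.220 rim [ 0.49  -0.024] R 0.030 mid [ 0.489 -0.024] ext [0.064 0.062]
scene yellow [248. 208.] n 781 ztop 0.010 rim [ 0.492 -0.023] R 0.030 mid [ 0.487 -0.022] ext [0.089 0.085]
```

```bash
python3 -m pendant '[{"tx":-0.003,"ty":0.003,"tz":0.1,"wx":0,"wy":0,"wz":0,"gripper":1},{"tx":0,"ty":0,"tz":0.13,"wx":0,"wy":0,"wz":0,"gripper":1},{"tx":0,"ty":0,"tz":0.08,"wx":0,"wy":0,"wz":0,"gripper":1},{"tx":0,"ty":0,"tz":0.04,"wx":0,"wy":0,"wz":0,"gripper":1},{"tx":0,"ty":0,"tz":0.015,"wx":0,"wy":0,"wz":0,"gripper":1}]'
python3 -m pendant '[{"tx":0,"ty":0,"tz":0.012,"wx":0,"wy":0,"wz":0,"gripper":1},{"tx":0,"ty":0,"tz":0,"wx":0,"wy":0,"wz":0,"gripper":1},{"tx":0,"ty":0,"tz":0,"wx":0,"wy":0,"wz":0,"gripper":1}]'
python3 -m pendant '[{"tx":0,"ty":0,"tz":0,"wx":0,"wy":0,"wz":0,"gripper":0},{"tx":0,"ty":0,"tz":0,"wx":0,"wy":0,"wz":0,"gripper":0},{"tx":0,"ty":0,"tz":0,"wx":0,"wy":0,"wz":0,"gripper":0},{"tx":0,"ty":0,"tz":0,"wx":0,"wy":0,"wz":0,"gripper":0}]'
python3 -m pendant '[{"tx":0,"ty":0,"tz":-0.1,"wx":0,"wy":0,"wz":0,"gripper":0},{"tx":0,"ty":0,"tz":-0.15,"wx":0,"wy":0,"wz":0,"gripper":0},{"tx":0,"ty":0,"tz":-0.15,"wx":0,"wy":0,"wz":0,"gripper":0},{"tx":0,"ty":0,"tz":-0.15,"wx":0,"wy":0,"wz":0,"gripper":0},{"tx":0,"ty":0,"tz":-0.1,"wx":0,"wy":0,"wz":0,"gripper":0}]'
python3 -m pendant '[{"tx":0,"ty":0,"tz":0,"wx":0,"wy":0,"wz":0,"gripper":0},{"tx":0,"ty":0,"tz":0,"wx":0,"wy":0,"wz":0,"gripper":0}]'
python3 - <<'E'
import see,cv2
see.report(); cv2.imwrite("pics/s3.png",see.arm.get_image("scene")["img"])
E
```

```text
time: 24.6
ee_pos: [0.4887, -0.0233, 0.0647]
tool_rot: [3.141, -0.002, 3.141]
contact_force: [0.3, -0.3, -0.9]
width: 0.0622
grip_force: 29.4
time: 24.9
ee_pos: [0.4901, -0.0232, 0.0631]
tool_rot: [-3.141, 0.002, -3.141]
contact_force: [0.1, -0.2, 0.3]
width: 0.062
grip_force: 29.4
time: 25.3
ee_pos: [0.4894, -0.0229, 0.0623]
tool_rot: [-3.141, 0.0, -3.141]
contact_force: [0.1, 0.1, 0.4]
width: 0.0895
grip_force: 0.0
time: 25.8
ee_pos: [0.49, -0.0231, 0.2606]
tool_rot: [-3.14, 0.004, -3.141]
contact_force: [0.8, -0.2, -0.4]
width: 0.0926
grip_force: 0.0
time: 26.0
ee_pos: [0.4893, -0.0229, 0.2572]
tool_rot: [-3.141, 0.001, -3.141]
contact_force: [-0.1, -0.2, -1.3]
width: 0.093
grip_force: 0.0
top red [203. 261.] n 836 ztop 0.107 rim [0.413 0.24 ] R 0.030 mid [0.413 0.241] ext [0.06  0.063]
top yellow [384. 294.] n 1203 ztop 0.134 rim [ 0.328 -0.222] R 0.040 mid [ 0.328 -0.223] ext [0.083 0.083]
top green [445.  77.] n 372 ztop 0.206 rim [ 0.843 -0.364] R 0.023 mid [ 0.843 -0.363] ext [0.071 0.048]
top green [107. 146.] n 1643 ztop 0.018 rim [0.744 0.521] R 0.059 mid [0.748 0.503] ext
[... 882 characters left out ...]
108 rim [ 0.492 -0.022] R 0.030 mid [ 0.491 -0.022] ext [0.065 0.062]
scene green [523. 246.] n 2420 ztop 0.019 rim [0.744 0.495] R 0.058 mid [0.757 0.439] ext [0.227 0.221]
scene green [ 67. 244.] n 1196 ztop 0.107 rim [ 0.545 -0.382] R 0.030 mid [ 0.544 -0.381] ext [0.064 0.062]
scene green [ 87. 271.] n 81 ztop 0.009 rim [ 0.546 -0.381] R 0.039 mid [ 0.561 -0.378] ext [0.05  0.073]
scene green [ 25. 392.] n 1715 ztop 0.206 rim [ 0.848 -0.361] R 0.024 mid [ 0.847 -0.364] ext [0.077 0.055]
scene blue [423. 174.] n 1439 ztop 0.108 rim [0.532 0.374] R 0.030 mid [0.532 0.373] ext [0.063 0.062]
scene blue [489. 330.] n 405 ztop 0.100 rim [0.866 0.328] R 0.029 mid [0.886 0.315] ext [0.018 0.029]
```

View pics/s3.png

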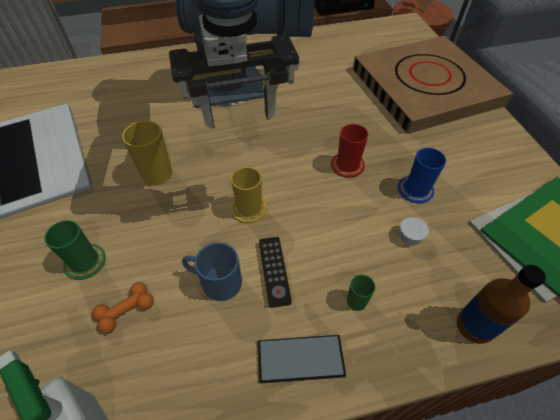

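All four tumblers stand upright and centred on their own coasters: red (350,150), blue (424,174), green (67,245) and yellow (247,195). The gripper is clear, and the mug and remote have not moved.

```bash
python3 -c "
from cell import arm;print(arm.job_done())"
```

```text
the job is handed in; nothing more can be done
None
```

I put all four tumblers upright on their own-colour coasters, within about 4 mm of centre by the last camera measurements, left the mug and remote alone, and handed the job in at about 26 s (no verdict was returned).

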